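# Present the stickered spice jar to the phone's camera and hold the carousel

### The arm

A 6-joint arm with a two-finger parallel gripper is mounted at the origin on a cart in front of the work surface, level with it; the furniture and walls round the work are solid. World frame = base frame: x ahead of the robot, y to its left, z up, the work surface at z = 0. Lengths are in m, angles in rad, forces in N, time in s.
With the tool pointing down it reaches from about 0.35 to 0.975 m from the base axis. Payload 17.4 kg.
Tool frame: the origin (TCP) lies on the centre line of the jaws, within the pads' length; the fingertips stand manip.tcp_to_tips ahead of it and the grasp point (between the pads) lies 2 mm behind it (manip.tcp_to_tips is the distance from the TCP to the fingertips, in m); z points along the fingers, y is the line along which they close (so a half turn about z gives the same grasp; the last joint's range is limited). The gripper opens to 85 mm and grips with 20 to 120 N. Pads are 22 mm wide; open, the fingers measure 114 mm over their backs; the gripper's body (76 mm by 85 mm) begins 54 mm behind the grasp point. The pads swing forward as they close: fully open they stand 13 mm farther back than shut.
Start: joints at [1.249, 0.116, 1.442, -0, 1.584, -0.038], TCP at [0.189, 0.648, 0.248] pointing down, gripper open.
Joint ranges: [-2.83, 2.83], [-0.83, 2.19], [0.07, 2.5], [-1.14, 4.28], [0.01, 3], [-2.97, 2.97]. Speed limits (rad/s): [1.89, 1.89, 2.22, 3.14, 3.14, 3.14].

### API

Orientations are given as a rotation vector (axis times angle).
In Python, from bench import manip gives the robot as it stands. The module is installed in compiled form; this text tells all that it offers. Calls block until the motion is done:
- manip.movep(position, orientation): joint-space move of the TCP to a pose.
- manip.move_linear(position, v=0.15, frame=None): straight line of the TCP; frame=None keeps the orientation; v is the mean speed in m/s.
- manip.goto_joints(angles): joint-space move.
- manip.move_gripper(opening): finger opening in m; the grip force is fixed at half the most; returns when the fingers have stopped.
- manip.hold(seconds).
- manip.inverse_kinematics(position, orientation): joint angles nearest the present ones, or None.
- manip.get_obs(): the state.
- manip.camera(name): name is "scene" or "top" or "wrist"; returns the picture (420x560x3 uint8, red, green, blue); there is no depth.
- manip.camera_model(name): a dict with "mtx" (3x3 intrinsics, pixels), "world_to_cam" (4x4, takes a point from world to camera coordinates). Camera axes: x right, y down, z forward; pixel columns grow to the right and rows downward; lengths in m; the calibration is good to about 2 mm. A picture is of the moment at which its call begins: read the wrist's pose just before it. camera_model takes no time and is no camera call; for the wrist camera it gives the pose at the moment of the call.
A pose or a line that the arm cannot do raises manip.IKError and nothing moves.
- manip.hand_in(): hands the job in; it is judged then, once.
The state is a dict: "t": time; "qpos": joint angles; "qvel": joint speeds; "tau": joint torques, N m; "position": TCP position; "ee_rot": TCP orientation; "wrist_force": force on the tool from outside, world axes, zero at the start; "moment": the same for the moment, N m; "opening": finger opening in m; "grasp_force": force on a finger pad.
Only numpy, scipy, OpenCV 4.12 (cv2) and the standard library are available. Lean on these libraries where they do the work, as an engineer would, in place of code of your own. Each camera call takes 0.05 s, during which the arm holds its last target. There are 200 camera calls.

### The job

The spice jar with the orange sticker on its lid is running low, and the phone on its stand is to photograph its label for the shopping list. Swivel and tilt the phone so that the camera on its back looks straight at where a jar's label comes to stand on the side of the spice carousel nearest the phone, then turn the carousel gently by its carrying handle until the stickered jar stands there, its label facing the lens and in the middle of the picture. Finish while still gripping the handle firmly, so that the carousel stays still for the picture; all jars stay standing in their places, and the mug, the pepper mill and the tub are left alone.

Things in the scene. Friction and masses are not known exactly. Their poses are not given: they have to be found in the camera images.
- carousel: Revolving spice rack of dark wood and chrome wire, 196 mm wide; this is its fixed foot. Origin on the worktop on the turning axis, z up; its yaw means nothing. Its disc carries six loose jars (0.11 kg), each in a wire loop with 2 to 3 mm play: feet 45 mm and lid tops 150 mm above the worktop, centres on a circle of 66 mm radius, 60 degrees apart, labels outward.
- turntable: The carousel's turning disc with its carrying handle: black level grip bar 66 long, 14 thick, 18 mm tall, its middle on the turning axis. Origin on the worktop on the turning axis, z up; the bar runs along its y (fingers close along its x); its +x points to the stickered jar's place. Bar top is 46 mm above the jar lids. Turns endlessly either way, friction 0.03 N m, stays where left.
- handle_grip (a point): Middle of the grip bar, 187 mm above the worktop, on the turning axis. Axes as body turntable.
- marked_jar: The spice jar with a round orange sticker (27 mm) on its black lid; glass jar with white and red label, 41 mm wide, 105 mm tall. Origin at the centre of its foot, z up; its label faces along its own -x, which points outward from the carousel (to within 5 degrees at the start).
- label (a point): Middle of that jar's label, on the jar's surface 45 mm above its foot, so 90 mm above the worktop and 86 mm out from the carousel's axis. Axes as the jar.
- phone_stand: Round aluminium foot of the phone stand, 92 mm wide, stuck to the worktop (cannot slide). Origin on the worktop on the vertical swivel axis; z up. The level tilt axis crosses the swivel axis 70 mm above the worktop.
- swivel_post (a joint): Swivel of the phone about the vertical axis through the stand's foot, rad, grows counter-clockwise seen from above; lens bearing = yaw of phone_stand + this. Range -1.9 to 1.2. Stiff: about 0.06 N m, stays where it is left.
- phone_tilt (a joint): Tilt of the phone, rad: 0 = upright with the lens looking level, growing as the phone's top leans over toward the side the lens looks to, so it is the angle at which the lens looks down. Range -0.35 to 0.7. Stiff: about 0.16 N m, stays where it is left.
- lens (a point): Lens of the phone's back camera. +x is where it looks, y across, z up along the phone; in these axes 60 mm above the tilt axis and 13.5 mm behind it (at -x). Round dark island, 30 mm across, 2 mm proud. The phone is dark blue, upright, 72 mm wide, 146 tall, 9 thick; screen on the side away from the lens; a cradle covers only its lower part.
- phone_top (a point): Middle of the phone's top edge, 98 mm above the tilt axis and 20 mm behind it, in the axes of point lens. The phone can be pinched here across its 9 mm thickness, or pushed. The camera island begins 23 mm below the top edge. Wall cabinets hang 0.57 m above the worktop from about 0.58 m ahead of the robot: keep a leaning wrist clear of them.
- jar_1: Another spice jar on the carousel, black lid without sticker, 41 mm wide, 105 mm tall. Origin at the centre of its foot, z up. Must stay standing.
- jar_2: Another spice jar on the carousel, black lid without sticker, 41 mm wide, 105 mm tall. Origin at the centre of its foot, z up. Must stay standing.
- jar_3: Another spice jar on the carousel, black lid without sticker, 41 mm wide, 105 mm tall. Origin at the centre of its foot, z up. Must stay standing.
- jar_4: Another spice jar on the carousel, black lid without sticker, 41 mm wide, 105 mm tall. Origin at the centre of its foot, z up. Must stay standing.
- jar_5: Another spice jar on the carousel, black lid without sticker, 41 mm wide, 105 mm tall. Origin at the centre of its foot, z up. Must stay standing.
- mug: Loose white mug with yellow stripes, 86 mm wide, 101 mm tall, left of the work, behind the phone stand. Origin at the centre of its underside. To be left alone.
- mill: Loose wooden pepper mill, 58 mm wide, 170 mm tall, right of the carousel, behind it. Origin at the centre of its underside. To be left alone.
- tub: Loose yoghurt tub, 72 mm wide, 71 mm tall, behind, between phone and carousel. Origin at the centre of its underside. To be left alone.

How it is judged:
At the end, for the whole second after the job is handed in: Lens's line of sight passes within 25 mm (sideways, and up or down) of the label's middle; stickered jar upright (0.1 rad) in its slot on the phone's side, label facing the lens to 28 degrees; carousel still (under 0.05 rad/s); fingers on the handle with over 4 N (y of label in the frame of lens between -0.025 and 0.025 m and z of label in the frame of lens between -0.025 and 0.025 m and angle between the x axis of marked_jar and the x axis of lens, either way round below 0.5 rad and world y of label above -0.16 m and angle between marked_jar's own z axis and vertical below 0.1 rad and horizontal distance between marked_jar and carousel below 0.075 m and height (world z) of marked_jar below 0.055 m and angular speed of turntable below 0.05 rad/s and contact force between the fingers and turntable above 4 N and distance between handle_grip and the grasp point below 0.03 m); the arm keeps its last pose, push and grip.
It fails at once if a jar on the carousel tips or is lifted out of its place (angle between any of marked_jar, jar_1, jar_2, jar_3, jar_4, jar_5's own z axis and vertical above 0.35 rad or height (world z) of any of marked_jar, jar_1, jar_2, jar_3, jar_4, jar_5 above 0.075 m).
It fails at once if the carousel is spun hard, at over 9 rad/s (about one and a half turns a second) (angular speed of turntable above 9 rad/s).
It fails at once if mug, pepper mill or yoghurt tub is shifted more than 3 cm (distance of any of mug, mill, tub from where it was at the start of the episode above 0.03 m).
It also fails if it takes over 70 s, if anything falls off the work surface, if the arm or the gripper's body presses on something with over 40 N, if the wrist force passes 120 N, or if a joint passes its speed limit or range.

## Working session

There is one attempt and no reset: what is moved stays moved. The work goes in short steps, each a Python script; the robot and the scene stay as the last script left them, time stands still between calls to the robot, and variables do not carry over. Pictures are saved under pics/ and viewed, at most 10 in all, crops included, and the job is handed in when it is done.

```bash
mkdir -p pics; python3 - <<'E'
from bench import manip
import cv2,numpy as np
for n in ("scene","top"):
    im=manip.camera(n); cv2.imwrite(f"pics/{n}0.png",im[:,:,::-1])
    m=manip.camera_model(n); print(n,np.round(m["mtx"],1).tolist(),np.round(m["world_to_cam"],3).tolist())
o=manip.get_obs();print(o["t"],o["position"],o["ee_rot"],o["opening"],manip.tcp_to_tips)
E
```

```text
scene [[426.7, 0.0, 278.3], [0.0, 426.7, 207.5], [0.0, 0.0, 1.0]] [[0.727, -0.686, 0.006, -0.344], [-0.495, -0.531, -0.688, 0.321], [0.475, 0.498, -0.726, 1.278], [0.0, 0.0, 0.0, 1.0]]
top [[445.2, 0.0, 283.9], [0.0, 445.2, 213.7], [0.0, 0.0, 1.0]] [[-0.433, -0.901, -0.009, 0.193], [-0.813, 0.394, -0.429, 0.452], [0.39, -0.179, -0.903, 1.412], [0.0, 0.0, 0.0, 1.0]]
0.1 [0.18894363 0.64786308 0.24766332] [-4.44222499e-01 -3.10980966e+00  1.53193575e-03] 0.08521489667701479 0.017
```

View pics/scene0.png

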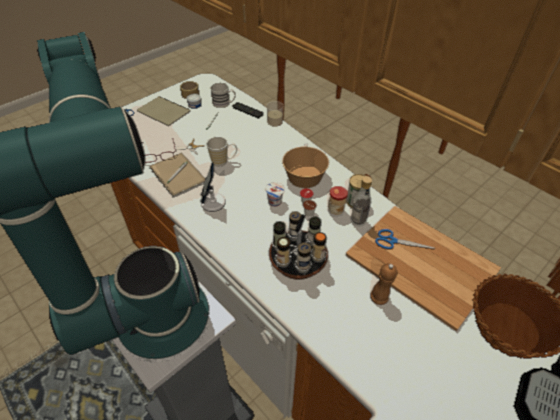

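View pics/top0.png

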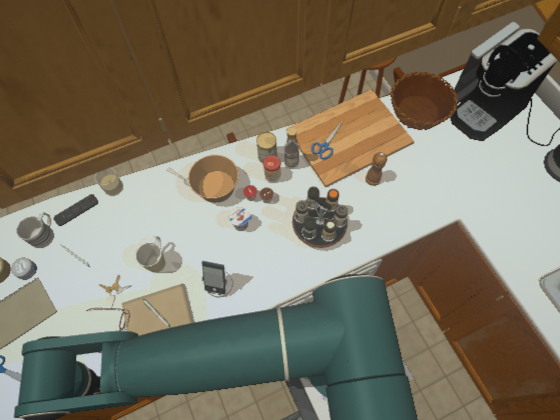

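Scene view: phone at about (208,188), carousel at (298,255), and the orange sticker at (320,240). Top view: phone at (214,278), carousel at (320,220), sticker at (333,196). I'll enlarge both next.

```bash
python3 - <<'E'
import cv2,numpy as np
a=cv2.imread("pics/scene0.png");b=cv2.imread("pics/top0.png")
def c(im,x,y,w,h,s):return cv2.resize(im[y:y+h,x:x+w],None,fx=s,fy=s,interpolation=cv2.INTER_CUBIC)
A=c(a,190,155,150,130,4);B=c(b,190,175,170,130,4)
cv2.imwrite("pics/sc.png",A);cv2.imwrite("pics/tc.png",B)
for n,im in(("s",a),("t",b)):
    h=cv2.cvtColor(im,cv2.COLOR_BGR2HSV)
    m=cv2.inRange(h,(6,190,170),(18,255,255)); k,l,st,ce=cv2.connectedComponentsWithStats(m)
    print(n,[(s.tolist(),q.round(1).tolist()) for s,q in zip(st[1:],ce[1:]) if s[4]>15])
E
```

```text
s [([317, 234, 7, 6, 37], [320.1, 236.4])]
t []
```

View pics/sc.png

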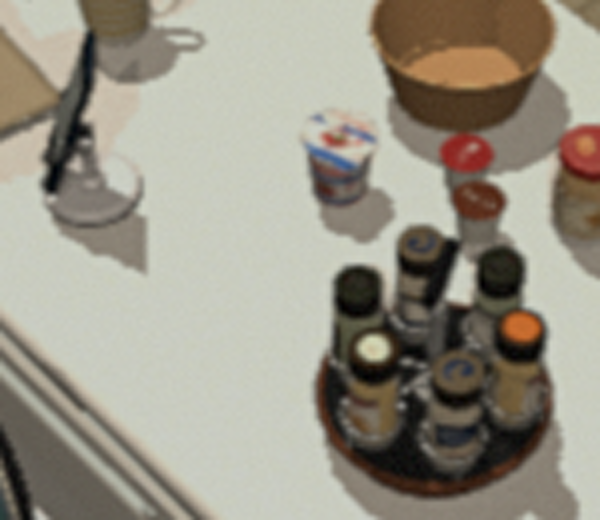

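View pics/tc.png

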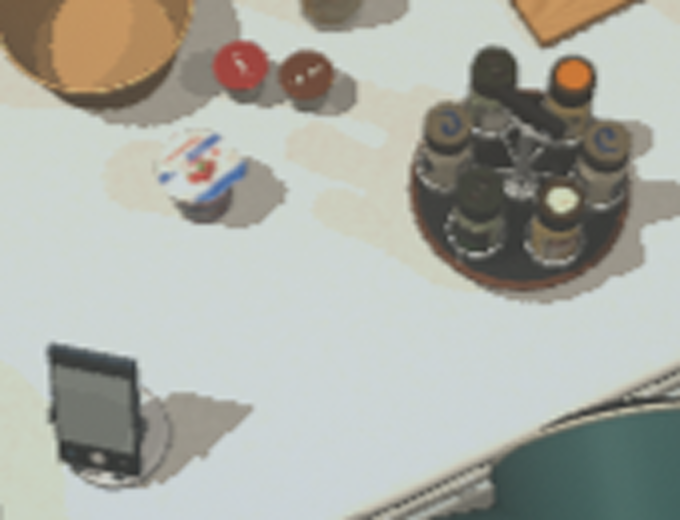

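The crops show the phone's screen facing the top camera, with its top edge corners at tc (50,347) and (137,362). The six lids are clear. Next I'll triangulate.

```bash
cat > h.py <<'E'
from bench import manip
import cv2,numpy as np
from scipy.spatial.transform import Rotation as R
def ray(M,p):
    K,T=M["mtx"],M["world_to_cam"];r,t=T[:3,:3],T[:3,3]
    return -r.T@t, r.T@np.linalg.solve(K,[p[0],p[1],1.])
def plane(M,p,z):
    c,d=ray(M,p);return c+d*(z-c[2])/d[2]
def tri(*mp):
    A=np.zeros((3,3));b=np.zeros(3);L=[]
    for M,p in mp:
        c,d=ray(M,p);d=d/np.linalg.norm(d);P=np.eye(3)-np.outer(d,d);A+=P;b+=P@c;L.append((P,c))
    x=np.linalg.solve(A,b);return x,[round(float(np.linalg.norm(P@(x-c))),4) for P,c in L]
def proj(M,x):
    q=M["world_to_cam"][:3]@np.r_[x,1];u=M["mtx"]@q;return u[:2]/u[2]
def circ(P):
    P=np.array(P);s=np.linalg.lstsq(np.c_[2*P,np.ones(len(P))],(P**2).sum(1),rcond=None)[0]
    return s[:2],np.sqrt(s[2]+s[0]**2+s[1]**2)
E
python3 - <<'E'
from h import *
S,T=manip.camera_model("scene"),manip.camera_model("top")
s=lambda x,y:np.array([190+x/4,155+y/4])-.375
t=lambda x,y:np.array([190+x/4,175+y/4])-.375
np.set_printoptions(precision=3,suppress=True)
LS=[(521,328),(500,268),(421,243),(357,288),(374,350),(459,372)]
LT=[(573,75),(493,72),(448,125),(481,190),(562,200),(607,142)]
for M,f,L in((S,s,LS),(T,t,LT)):
    P=[plane(M,f(*p),.15)[:2] for p in L];c,r=circ(P);print(c,r,np.degrees(np.arctan2(*(np.array(P)-c).T[::-1])))
print("ori",tri((S,s(521,328)),(T,t(573,75))))
for a,b in(((452,245),(490,97)),((435,300),(562,130))):print("bar",plane(S,s(*a),.196),plane(T,t(*b),.196))
print("top",tri((S,s(90,37)),(T,t(94,354))))
print("bot",tri((S,s(50,188)),(T,t(101,467))))
print("TL-TR@.168",plane(T,t(50,347),.165),plane(T,t(137,362),.165))
print("foot",plane(S,s(98,190),.006),plane(T,t(120,435),.006))
print("cams",ray(S,(0,0))[0],ray(T,(0,0))[0])
E
```

```text
[ 0.434 -0.132] 0.06527947892011901 [ -62.123   -5.107   56.209  120.26   177.933 -121.216]
[ 0.435 -0.135] 0.06550582464899526 [ -61.665    0.045   57.611  116.138  176.824 -123.071]
ori (array([ 0.465, -0.192,  0.153]), [0.0011, 0.0011])
bar [ 0.456 -0.123  0.196] [ 0.459 -0.109  0.196]
bar [ 0.408 -0.153  0.196] [ 0.407 -0.147  0.196]
top (array([0.401, 0.259, 0.192]), [0.0036, 0.0036])
bot (array([0.366, 0.294, 0.013]), [0.0052, 0.0052])
TL-TR@.168 [0.428 0.288 0.165] [0.387 0.232 0.165]
foot [0.395 0.266 0.006] [0.392 0.268 0.006]
cams [-0.198 -0.702  1.15 ] [-0.1    0.249  1.471]
```

Carousel axis is about (0.434,-0.133) with a lid radius of 65 mm (given as 66) and the sticker at bearing −62°. Stand foot is about (0.393,0.267), and the lens bearing is about −36° with a tilt of about 0.37. I'll refine these with the wrist camera.

```bash
cat >> h.py <<'E'
def down(psi):
    y=np.array([np.cos(psi),np.sin(psi),0]);z=np.array([0,0,-1.]);return R.from_matrix(np.c_[np.cross(y,z),y,z]).as_rotvec()
E
python3 - <<'E'
from h import *
np.set_printoptions(precision=3,suppress=True)
import pickle
D=[]
def go(p,psi):
    best=None
    for k in(0,np.pi):
        q=manip.inverse_kinematics(p,down(psi+k))
        if q is not None:
            print(k,q)
            if best is None or abs(q[5])<abs(best[5]):best=q
    manip.goto_joints(best)
ims=[]
for p in([.36,.30,.43],[.41,.22,.43],[.38,-.12,.43],[.45,-.15,.43]):
    go(p,np.radians(-84))
    M=manip.camera_model("wrist");im=manip.camera("wrist");D.append((M,im));ims.append(im[:,:,::-1])
    print(M["mtx"][0],ray(M,(280,210)),manip.get_obs()["t"])
pickle.dump(D,open("w.pkl","wb"))
g=np.vstack([np.hstack(ims[:2]),np.hstack(ims[2:])]);cv2.imwrite("pics/w.png",cv2.resize(g,(800,600),interpolation=cv2.INTER_AREA))
E
```

```text
0 [ 0.64  -0.319  1.553 -0.     1.908  2.106]
3.141592653589793 [ 0.64  -0.319  1.553  0.     1.908 -1.035]
[308.877   0.    277.84 ] (array([0.287, 0.292, 0.555]), array([ 0.29 ,  0.037, -0.956])) 1.725
0 [ 0.438 -0.326  1.558 -0.     1.91   1.904]
3.141592653589793 [ 0.438 -0.326  1.558  0.     1.91  -1.238]
[308.877   0.    277.84 ] (array([0.338, 0.212, 0.555]), array([ 0.29 ,  0.037, -0.956])) 2.2417
0 [-0.37  -0.47   1.66  -0.     1.952  1.096]
3.141592653589793 [-0.37  -0.47   1.66  -0.     1.952 -2.045]
[308.877   0.    277.84 ] (array([ 0.452, -0.112,  0.556]), array([-0.289, -0.038, -0.957])) 4.3
0 [-0.376 -0.307  1.543 -0.     1.906  1.091]
3.141592653589793 [-0.376 -0.307  1.543 -0.     1.906 -2.051]
[308.877   0.    277.84 ] (array([ 0.523, -0.143,  0.555]), array([-0.291, -0.037, -0.956])) 4.75
```

View pics/w.png

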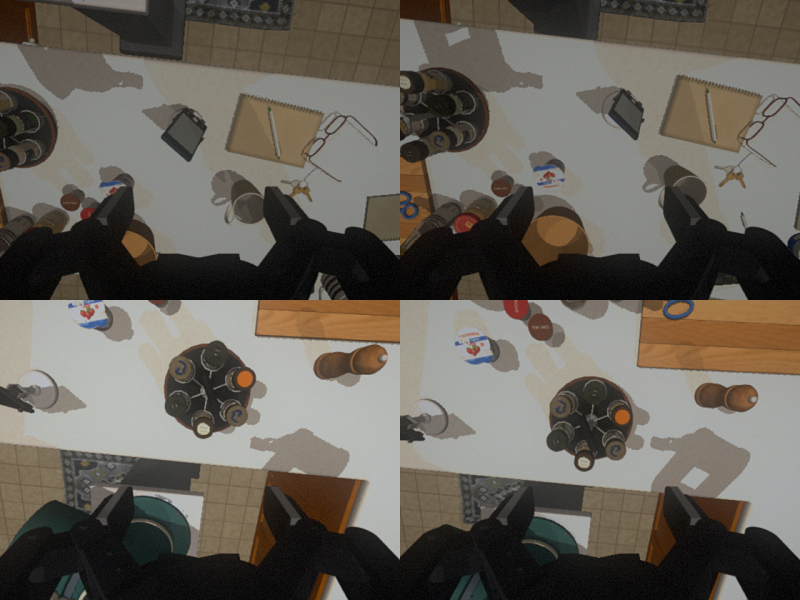

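Wrist views: the phone is at about (259,182) in view 0 and (308,155) in view 1. The carousel and sticker are clear in views 2 and 3. I'll zoom in on them.

```bash
python3 - <<'E'
import pickle,cv2,numpy as np
D=pickle.load(open("w.pkl","rb"))
def c(i,x,y,s):
    im=D[i][1][:,:,::-1];w,h=400//s,300//s;return cv2.resize(im[y:y+h,x:x+w],(400,300),interpolation=cv2.INTER_CUBIC)
g=np.vstack([np.hstack([c(0,210,143,4),c(1,265,110,4)]),np.hstack([c(2,0,80,4),c(3,200,90,2)])]);cv2.imwrite("pics/wz.png",g)
E
```

```text
(no output)
```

View pics/wz.png

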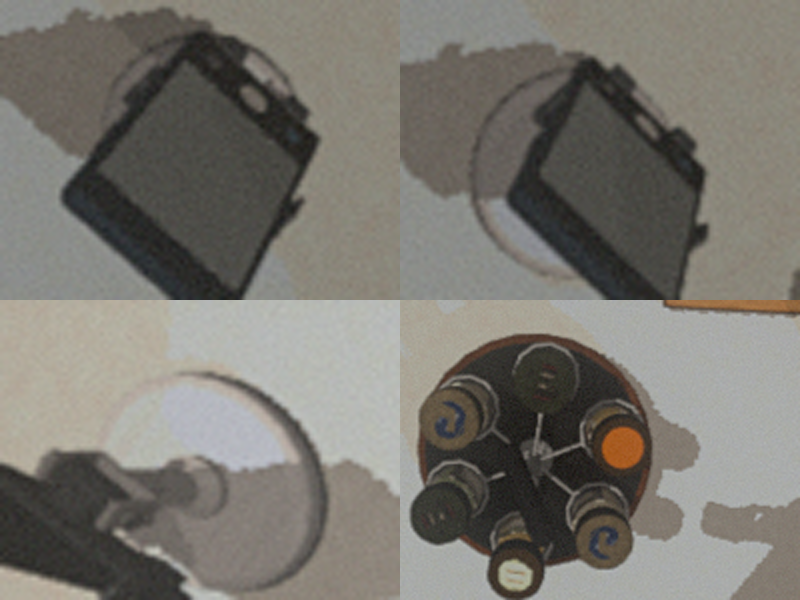

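The phone crop is cut off at its top edge. The foot ellipse is clear in tiles 2 and 3. I'll take one fuller crop.

```bash
python3 - <<'E'
import pickle,cv2,numpy as np
D=pickle.load(open("w.pkl","rb"))
def c(i,x,y,s=4):
    im=D[i][1][:,:,::-1];return cv2.resize(im[y:y+110,x:x+100],(400,440),interpolation=cv2.INTER_CUBIC)
cv2.imwrite("pics/ph.png",np.hstack([c(0,210,133),c(1,265,110)]))
E
```

```text
(no output)
```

View pics/ph.png

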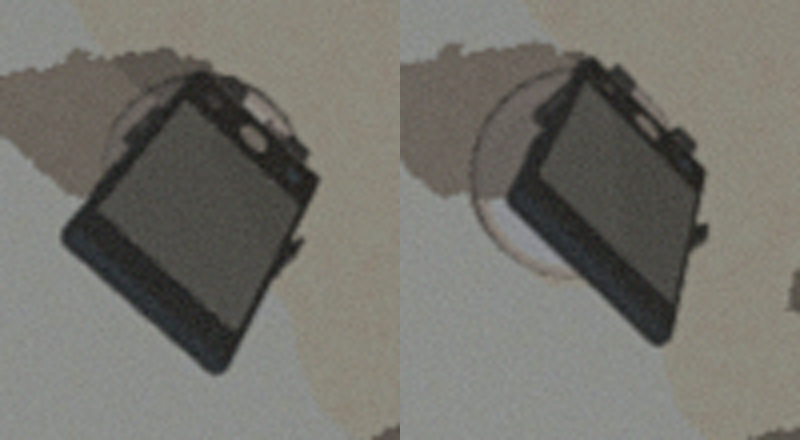

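Phone top-edge corners are at (63,238) and (220,375) in the left tile, and (110,196) and (263,347) in the right. The foot ring is also visible in both.

```bash
python3 - <<'E'
from h import *
import pickle
np.set_printoptions(precision=4,suppress=True)
D=pickle.load(open("w.pkl","rb"));M=[d[0] for d in D]
f=lambda x,y,ox,oy,s=4:np.array([ox+x/s,oy+y/s])-.5+.5/s
a=lambda x,y:f(x,y,210,133); b=lambda x,y:f(x,y,265,110)
P=[]
for u,v in(((63,238),(110,196)),((220,375),(263,347)),((198,75),(188,60)),((318,180),(305,178))):
    x=tri((M[0],a(*u)),(M[1],b(*v)));P.append(x[0]);print(x)
print("w",np.linalg.norm(P[1]-P[0]),np.linalg.norm(P[3]-P[2]),"h",np.linalg.norm(P[2]+P[3]-P[0]-P[1])/2)
# ray intersect foot
print("foot",plane(M[1],b(179,171),.004),plane(M[2],f(214,181,0,80),.004))
print("ring left t1",plane(M[1],b(72,171+1),.004),"t0",plane(M[0],a(103,160),.004))
# carousel
for i in(2,3):
    h=cv2.cvtColor(D[i][1],cv2.COLOR_RGB2HSV);m=cv2.inRange(h,(5,200,120),(18,255,255));m[:, :]=m
    k,l,st,ce=cv2.connectedComponentsWithStats(m)
    for s,q in zip(st[1:],ce[1:]):
        if s[4]>40: p=plane(M[i],q,.15);print(i,s[4],q,p,np.degrees(np.arctan2(p[1]+.133,p[0]-.4345)))
L=[(147,77),(219,147),(203,243),(115,273),(44,212),(50,117)]
Q=[plane(M[3],f(x,y,200,90,2),.15)[:2] for x,y in L];c,r=circ(Q);print(c,r,np.degrees(np.arctan2(*(np.array(Q)-c).T[::-1])))
E
```

```text
(array([0.3868, 0.2349, 0.1702]), [0.0006, 0.0006])
(array([0.4298, 0.2897, 0.1673]), [0.0003, 0.0003])
(array([0.3457, 0.2673, 0.0419]), [0.0004, 0.0004])
(array([0.3869, 0.3226, 0.0333]), [0.0011, 0.0011])
w 0.06964041032733347 0.06949915169747557 h 0.1415161032716978
foot [0.3933 0.2736 0.004 ] [0.3966 0.2716 0.004 ]
ring left t1 [0.3987 0.2266 0.004 ] t0 [0.3926 0.2264 0.004 ]
2 63 [336.3016 112.2222] [ 0.4648 -0.1848  0.15  ] -59.71381618569987
2 147 [480.966 312.619] [ 0.1999 -0.4508  0.15  ] -126.43588166687687
3 215 [309.6279 163.7767] [ 0.4672 -0.1905  0.15  ] -60.35205664580904
[ 0.44   -0.1341] 0.06523115048722024 [  -3.7141  -63.4545 -125.6986  176.2222  116.772    57.3439]
```

Phone fix: stand at (.3945,.272), lens bearing −38°, tilt about 0.33. The measured edge width, heights and offsets all fit this. Carousel is at (.437,−.134). The target is bearing −84° and tilt 0.125. Next I'll pinch the phone and turn it.

```bash
cat >> h.py <<'E'
C=np.array([.3945,.272,.07])
def ph(b,a,g=(-.020,0,.100),sg=1):
    X=np.array([np.cos(b)*np.cos(a),np.sin(b)*np.cos(a),-np.sin(a)]);Z=np.array([np.cos(b)*np.sin(a),np.sin(b)*np.sin(a),np.cos(a)])
    Y=np.cross(Z,X);y=sg*X;z=-Z
    return C+np.c_[X,Y,Z]@np.array(g),R.from_matrix(np.c_[np.cross(y,z),y,z]).as_rotvec()
E
python3 - <<'E'
from h import *
np.set_printoptions(precision=3,suppress=True)
b0,a0,b1,a1=np.radians(-38),.33,np.radians(-84),.125
best=None
for sg in(1,-1):
    Q=[manip.inverse_kinematics(*ph(b0+(b1-b0)*s,a0+(a1-a0)*s,sg=sg)) for s in(0,.5,1)]
    Q.append(manip.inverse_kinematics(*ph(b0,a0,(-.02,0,.18),sg)));print(sg,Q)
    if all(q is not None for q in Q):
        v=max(abs(q[5]) for q in Q)
        if best is None or v<best[0]:best=(v,sg,Q)
sg=best[1]
p=np.array(manip.get_obs()["position"])
manip.movep([.42,.15,.40],ph(b0,a0,sg=sg)[1])
manip.move_gripper(.05)
manip.movep(*ph(b0,a0,(-.02,0,.18),sg))
manip.move_linear(ph(b0,a0,sg=sg)[0],v=.08)
o=manip.get_obs();print("sg",sg,o["t"],o["position"],o["wrist_force"],o["qpos"])
cv2.imwrite("pics/pre.png",cv2.resize(manip.camera("scene")[100:250,120:320][:,:,::-1],None,fx=3,fy=3))
manip.move_gripper(0)
o=manip.get_obs();print(o["opening"],o["grasp_force"],o["wrist_force"],o["moment"],o["t"])
E
```

```text
1 [array([ 0.366, -0.19 ,  1.888,  0.282,  1.616,  1.017]), array([ 0.415, -0.294,  1.96 ,  0.227,  1.499,  1.461]), array([ 0.499, -0.322,  1.974,  0.116,  1.442,  1.953]), array([ 0.324, -0.195,  1.77 ,  0.278,  1.746,  1.012])]
-1 [array([ 0.366, -0.19 ,  1.888,  0.282,  1.616, -2.124]), array([ 0.415, -0.294,  1.96 ,  0.227,  1.499, -1.681]), array([ 0.499, -0.322,  1.974,  0.116,  1.442, -1.189]), array([ 0.324, -0.195,  1.77 ,  0.278,  1.746, -2.13 ])]
sg 1 8.2583 [0.405 0.264 0.172] [ 0.653 -0.676  0.252] [ 0.366 -0.19   1.888  0.282  1.616  1.017]
0.007573285170028243 60.149322152137756 [ 1.479 -1.58   2.821] [-0.225 -0.207  0.092] 8.7583
```

```bash
python3 - <<'E'
from h import *
np.set_printoptions(precision=2,suppress=True)
b0,a0,b1,a1=np.radians(-38),.33,np.radians(-84),.125
for s in np.linspace(.1,1,10):
    q=manip.inverse_kinematics(*ph(b0+(b1-b0)*s,a0+(a1-a0)*s)); manip.goto_joints(q)
    o=manip.get_obs();f=np.linalg.norm(o["wrist_force"]);print(o["t"],o["wrist_force"],o["moment"],o["opening"],o["grasp_force"])
    if f>60:break
manip.hold(.2);o=manip.get_obs();print(o["t"],o["wrist_force"],o["moment"])
E
```

```text
9.0083 [ 1.96 -0.61  2.86] [-0.17 -0.24 -0.05] 0.007510097314568895 60.137014389038086
9.2583 [ 1.76 -1.25  3.97] [-0.15 -0.15 -0.02] 0.007503614576815687 60.31118988990784
9.5083 [-1.03 -1.61  4.78] [-0.17 -0.01 -0.05] 0.007331595396955166 60.47252655029297
9.7583 [-0.32 -1.36  5.51] [-0.14  0.05 -0.01] 0.007123319687648291 60.59684872627258
10.0083 [ 0.31 -0.43  6.98] [-0.07  0.09  0.  ] 0.007165231169189327 60.606958866119385
10.2583 [-1.45 -0.49  6.47] [-0.06  0.12 -0.  ] 0.007213006440188201 60.62322378158569
10.5083 [-1.21 -1.51  4.9 ] [-0.05  0.21  0.02] 0.007226462480201196 60.64156651496887
10.7583 [-1.32 -0.93  6.68] [ 0.05  0.24 -0.03] 0.007522965742737163 60.661386251449585
11.0083 [-1.75 -1.12  7.17] [ 0.    0.22 -0.02] 0.00719318562566457 60.68164587020874
11.2583 [-1.45  0.55  7.05] [0.11 0.28 0.01] 0.007163437380871863 60.70195198059082
11.4583 [-2.4   0.81  6.85] [ 0.22  0.37 -0.12]
```

Forces stayed small. I'll release, back off and verify the phone's pose from two wrist views.

```bash
python3 - <<'E'
from h import *
import pickle
np.set_printoptions(precision=3,suppress=True)
b1,a1=np.radians(-84),.125
manip.move_gripper(.05)
manip.move_linear(ph(b1,a1,(-.02,0,.19))[0],v=.15)
D=[];T=[]
for p in([.33,.31,.43],[.33,.24,.43],[.40,.19,.43]):
    manip.movep(p,ph(b1,0)[1])
    M=manip.camera_model("wrist");im=manip.camera("wrist");D.append((M,im))
    u=np.round(proj(M,[.393,.27,.1])).astype(int);o=np.clip(u-[33,75],0,[560-66,420-150]);T.append(cv2.resize(im[o[1]:o[1]+150,o[0]:o[0]+66][:,:,::-1],None,fx=4,fy=4,interpolation=cv2.INTER_CUBIC));print(u,o)
pickle.dump(D,open("w2.pkl","wb"));cv2.imwrite("pics/p2.png",np.hstack(T));print(manip.get_obs()["t"])
E
```

```text
[310 126] [277  51]
[260 121] [227  46]
[223 166] [190  91]
14.425
```

View pics/p2.png

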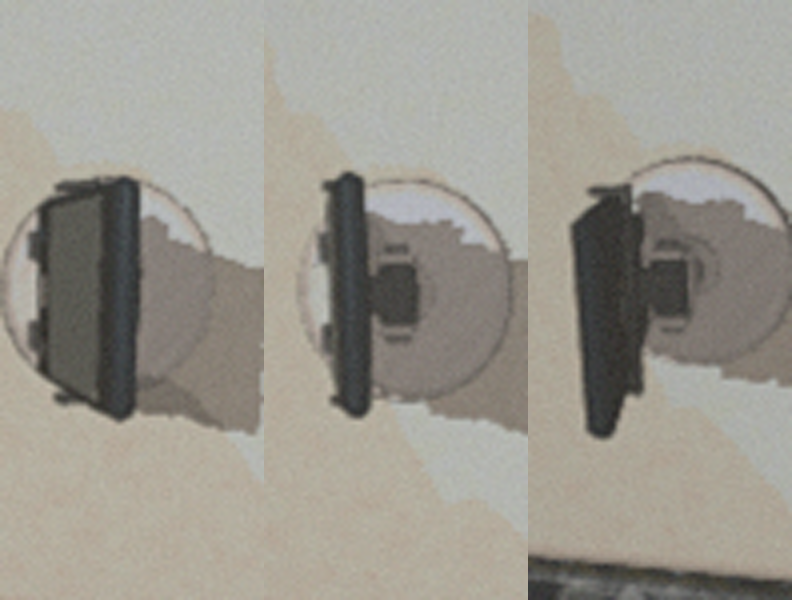

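The phone now faces the carousel, seen nearly edge-on. Top-face centre-line ends are (121,179) and (117,417) in tile 0, and (84,175) and (91,415) in tile 1. The foot ring centre is (108,277) in tile 0 and (141,289) in tile 1.

```bash
python3 - <<'E'
from h import *
import pickle
np.set_printoptions(precision=4,suppress=True)
M=[d[0] for d in pickle.load(open("w2.pkl","rb"))]
f=lambda x,y,o:np.array([o[0]+x/4,o[1]+y/4])-.375
O=[(277,51),(227,46),(190,91)]
A=tri((M[0],f(121,179,O[0])),(M[1],f(84,175,O[1])));B=tri((M[0],f(117,417,O[0])),(M[1],f(91,415,O[1])))
print(A,B,np.linalg.norm(A[0]-B[0]))
foot=[plane(M[0],f(108,277,O[0]),.004),plane(M[1],f(141,289,O[1]),.004)];print(foot)
for F in(np.mean(foot,0)[:2],C[:2]):
    e=B[0]-A[0];e=e*np.sign(e[0]);b=np.arctan2(e[1],e[0])-np.pi/2;m=(A[0]+B[0])/2
    d=(m[:2]-F)@[np.cos(b),np.sin(b)]
    from scipy.optimize import brentq
    a=brentq(lambda a:-.02*np.cos(a)+.098*np.sin(a)-d,-.35,.7)
    L=np.array([.437,-.134]);k=F-L;lab=np.r_[L+.086*k/np.linalg.norm(k),.09]
    g=ph(b,a,(0,0,0));X=np.array([np.cos(b)*np.cos(a),np.sin(b)*np.cos(a),-np.sin(a)]);Z=np.array([np.cos(b)*np.sin(a),np.sin(b)*np.sin(a),np.cos(a)])
    r=lab-np.r_[F,.07];print("foot",F,"b",np.degrees(b),"tilt",a,"mid",m,"label y,z in lens",r@np.cross(Z,X),r@Z-.06)
E
```

```text
(array([0.4292, 0.2848, 0.1595]), [0.0001, 0.0001]) (array([0.3591, 0.277 , 0.1631]), [0.0001, 0.0001]) 0.07065978248681565
[array([0.4002, 0.2723, 0.004 ]), array([0.3965, 0.2725, 0.004 ])]
foot [0.3983 0.2724] b -83.69488410938096 tilt 0.11210454890998207 mid [0.3942 0.2809 0.1613] label y,z in lens -0.0048992814885550386 -0.004079418117354551
foot [0.3945 0.272 ] b -83.69488410938096 tilt 0.11217341495452417 mid [0.3942 0.2809 0.1613] label y,z in lens -0.0018511635254875455 -0.004057707747664764
```

The phone aims within about 5 mm of the target label point. Now for the carousel handle.

```bash
python3 - <<'E'
from h import *
np.set_printoptions(precision=3,suppress=True)
ps=np.radians(-62.5);A=[.437,-.134]
manip.movep([*A,.33],down(ps)); 
q=manip.get_obs()["qpos"];print(q)
manip.move_gripper(.05)
manip.move_linear([*A,.187],v=.1)
o=manip.get_obs();print(o["t"],o["qpos"],o["wrist_force"],o["moment"])
manip.move_gripper(0);manip.hold(.2)
o=manip.get_obs();print(o["t"],o["opening"],o["grasp_force"],o["wrist_force"],o["moment"],o["position"])
E
```

```text
[-0.351 -0.375  1.755  0.     1.761  0.739]
17.5083 [-0.353 -0.355  1.969  0.     1.526  0.737] [ 0.529 -0.093  0.524] [ 0.023 -0.031 -0.023]
18.125 0.012777406904312278 59.26943063735962 [-5.911  6.16   5.406] [0.966 0.855 0.042] [ 0.437 -0.134  0.187]
```

```bash
python3 - <<'E'
from h import *
np.set_printoptions(precision=2,suppress=True)
q=np.array(manip.get_obs()["qpos"]);n=20;D=np.radians(158.5)
for i in range(1,n+1):
    k=q.copy();k[5]-=D*i/n;manip.goto_joints(k)
    o=manip.get_obs()
    if i%4==0:print(o["t"],o["qpos"][5],o["wrist_force"],o["moment"],o["grasp_force"])
    if np.linalg.norm(o["wrist_force"])>60:print("stop");break
manip.hold(.5);o=manip.get_obs();R0=R.from_rotvec(o["ee_rot"]).as_matrix();print(o["t"],np.degrees(np.arctan2(R0[1,1],R0[0,1])),o["wrist_force"],o["grasp_force"],o["opening"])
a=manip.camera("scene")[140:290,180:345];b=manip.camera("top")[160:310,190:365]
T=[cv2.resize(x,None,fx=2.3,fy=2.3,interpolation=cv2.INTER_CUBIC) for x in(a,b)]
cv2.imwrite("pics/fin.png",np.hstack(T)[:,:,::-1])
E
```

```text
19.1583 0.18954107664207173 [ 7.84 -7.36 -3.85] [-1.06 -1.18  0.03] 59.30219113826752
20.1917 -0.3636496106469069 [ 17.63 -10.35  -8.2 ] [-1.49 -2.58 -0.12] 59.037322998046875
21.225 -0.9169613188438793 [ 26.    -8.12 -12.18] [-1.19 -3.99 -0.12] 58.858800530433655
22.2583 -1.4702655810573477 [ 32.07  -2.75 -13.12] [-0.35 -4.84 -0.09] 58.909412026405334
23.2917 -2.0235393154995087 [ 33.78   5.77 -12.09] [ 0.74 -5.1  -0.04] 59.18873190879822
23.7917 95.70830980267284 [ 33.34   5.74 -12.03] 59.226738810539246 0.012781375356728773
```

View pics/fin.png

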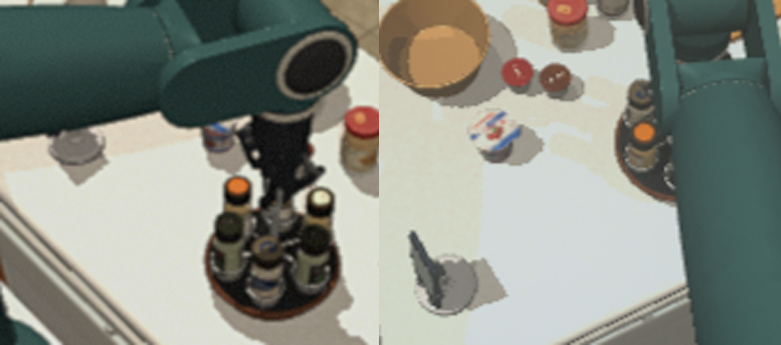

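The sticker jar now stands on the phone's side, seen at scene px (283,221) and top px (305,218), and all visible jars are upright. I'll relieve the side force and check the bearing.

```bash
python3 - <<'E'
from h import *
np.set_printoptions(precision=4,suppress=True)
p=np.array(manip.get_obs()["position"])
for i in range(4):
    p=p+[.001,.0002,0];manip.move_linear(p,v=.02);manip.hold(.2);print(manip.get_obs()["wrist_force"])
    if manip.get_obs()["wrist_force"][0]<8:break
P=[]
for n in("scene","top"):
    M=manip.camera_model(n);h=cv2.cvtColor(manip.camera(n),cv2.COLOR_RGB2HSV);m=cv2.inRange(h,(5,150,150),(20,255,255))
    y0=[205,200][n=="top"];x0=[270,290][n=="top"]
    k=np.argwhere(m[y0:y0+35,x0:x0+35]);c=k.mean(0)[::-1]+[x0,y0];P.append((M,c));print(n,len(k),c,plane(M,c,.15))
x,e=tri(*P);print(x,e)
for A in([.437,-.134],[.440,-.134]):
    d=x[:2]-A;print(np.hypot(*d),np.degrees(np.arctan2(d[1],d[0])))
o=manip.get_obs();print(o["t"],o["grasp_force"],o["position"])
E
```

```text
[-6.0064 -2.7551  0.8587]
scene 43 [282.9535 220.3256] [ 0.4293 -0.0664  0.15  ]
top 48 [304.75 217.  ] [ 0.4302 -0.0694  0.15  ]
[ 0.4282 -0.0684  0.1532] [0.0007, 0.0007]
0.06619558761886053 97.6784534690333
0.06666275998346231 100.23464280485574
24.525 61.30339980125427 [ 0.4397 -0.1326  0.1874]
```

Sticker radius is 66 mm at bearing about 98°, so the label sits about 4–8 mm off the line of sight sideways. Side force is small and the grip is 61 N. I'll hand it in.

```bash
python3 - <<'E'
from bench import manip
manip.hold(.3);print(manip.hand_in())
E
```

```text
the job is handed in; nothing more can be done
None
```

I handed the job in: by my own measurements the phone's line of sight passes within about 8 mm of the label's middle, the stickered jar faces the lens to within a few degrees, and the handle is held still at about 61 N. No verdict came back.

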